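# Blow out a bored hole and hold an inspection probe in it

### The job

Press the cap of the strapped-down air can fully down and let it spring back, to blow the chips out of the bored hole. Then lift the inspection probe from its stand and lower its stem upright through the steel guide bush, without touching the bush, the bore or the can, until the tip is about 50 mm below the bush's top. Finish still holding it there, centred in the hole and still; leave the battery pack, screwdriver and jar lid where they are.

Things in the scene. Friction and masses are not known exactly. Their poses are not given: they have to be found in the camera images.
- timber: Fixed pale pine timber 275 x 90 x 76 mm high, lying on the bench. Origin: on the axis of its bored vertical hole, at bench height; z up. It spans x -75 to +200 mm from the hole along its own x. The guide bush on top and the air can strapped beyond its near end (axis at x -115, y 0) are part of it. A steel clamp, 100 mm high, sits at x +165 mm.
- mouth (a point): Centre of the bore at the top rim of the steel guide bush, 100 mm above the bench; z up along the bore. The bush is a collar 48 mm wide, 18 mm high on a flange 72 mm wide, 6 mm thick. The bore, 26 mm diameter throughout, runs on into the timber and ends blind 84 mm below the rim.
- cap (a joint): Travel of the air can's sprung cap: 0 released, 0.006 m fully down. The spring needs about 2 N to start and 6 N to be fully down; it springs back by itself.
- cap_top (a point): Centre of the flat round top (28 mm wide, grey) of the cap on the aluminium air can (52 mm wide), 167 mm above the bench when released; press straight down here. A thin black tube runs from the cap towards the bush and ends 38 mm short of the bore axis, 115 mm above the bench.
- stand: Fixed wooden stand, footprint 100 x 80 mm, top plate 100 x 60 mm at 130 mm height with a 17 mm hole in its middle where the probe's stem hangs. Origin at the centre of its underside, z up.
- probe: Loose inspection probe, about 0.16 kg, hanging upright in the stand: black handle 34 x 26 x 65 mm (x, y, z) over a steel stem 10 mm thick, 120 mm long. Origin: centre of the handle's underside, which rests on the stand's top plate; z up along the stem. Grip the handle across its 26 mm (along its y), about 40 mm above the origin.
- probe_tip (a point): Lower end of the probe's stem, on its axis, 120 mm below the probe's origin.
- battery: Bystander: loose red and black battery pack, 80 x 75 x 75 mm, origin at the centre of its underside. Leave alone.
- driver: Bystander: loose screwdriver lying on the bench. Leave alone.
- jar_lid: Bystander: loose orange jar lid, 80 mm diameter, 12 mm high, origin at the centre of its underside. Leave alone.
Mind the look-alikes: they are no part of the job. There is more than one size of the probe; the one meant has the size given above.

How it is judged:
On the way, in this order (a step that is already met when the one before it is completed fails the run):
1. the can's cap is pressed down (value of joint cap above 0.004 m), for 0.1 s.
2. the cap has sprung back (value of joint cap below 0.0015 m), for 0.1 s.
3. the probe is lifted clear of its stand (z of probe_tip in the frame of stand above 0.131 m and contact force between the fingers and probe above 1 N), for 0.1 s.
4. the stem's tip has entered the guide bush (z of probe_tip in the frame of mouth below -0.005 m and horizontal distance between probe_tip and mouth below 0.009 m), for 0.1 s.
At the end, for the whole second after the job is handed in: Gripper still holds the probe: tip 38 to 62 mm below the bush top, within 4 mm of the bore axis, within 4 degrees of upright, still, touching neither bush, bore nor stand; the cap is up; battery pack, screwdriver and jar lid within 30 mm of their starts (z of probe_tip in the frame of mouth between -0.062 and -0.038 m and horizontal distance between probe_tip and mouth below 0.004 m and angle between probe's own z axis and vertical below 0.07 rad and linear speed of probe below 0.02 m/s and contact force between the fingers and probe above 1 N and contact force between probe and timber below 0.3 N and contact force between probe and stand below 0.3 N and value of joint cap below 0.0015 m and distance of each of battery, driver, jar_lid from where it was at the start of the episode below 0.03 m); the arm keeps its last pose, push and grip.
It fails at once if the probe touches the guide bush, bore, timber or can (over 0.5 N) (contact force between probe and timber above 0.5 N).
It fails at once if a bystander is pushed away (distance of any of battery, driver, jar_lid from where it was at the start of the episode above 0.03 m).
It also fails if it takes over 64 s, if anything falls off the work surface, if the arm or the gripper's body presses on something with over 40 N, if the wrist force passes 120 N, or if a joint passes its speed limit or range.

### The arm

A 7-joint arm with a two-finger parallel gripper is mounted at the origin on the work surface. World frame = base frame: x ahead of the robot, y to its left, z up, the work surface at z = 0. Lengths are in m, angles in rad, forces in N, time in s.
With the tool pointing down it reaches from about 0.4 to 0.85 m from the base axis. Payload 4.5 kg.
Tool frame: the origin (TCP) lies at the very end of the fingers, on their centre line; the grasp point (between the pads) lies 19 mm behind it; z points along the fingers, y is the line along which they close (so a half turn about z gives the same grasp; the last joint's range is limited). The gripper opens to 88 mm and grips with 3 to 60 N. Pads are 18 mm wide; open, the fingers measure 123 mm over their backs; the gripper's body (75 mm by 187 mm) begins 45 mm behind the grasp point.
Start: joints at [-1.212, 0.689, -0.195, 1.565, 0.157, 0.902, -0.215], TCP at [0.199, 0.592, 0.217] pointing down, gripper open.
Joint ranges: [-3.01, 3.01], [-0.46, 2.08], [-1.47, 1.51], [0.13, 2.56], [-1, 4.14], [0.04, 2.09], [-2.66, 2.66]. Speed limits (rad/s): [2.57, 2.57, 3.14, 3.14, 3.14, 3.14, 3.14].

### API

Orientations are given as a unit quaternion [x, y, z, w].
In Python, from plant import r, optics gives the robot as it stands.
- The arm moves only by the tool servo_tool, never from a script. Its arguments are lists of equal length, an entry for each row: "translation": the shift along the tool's x, y, z in m, a list of three; "turn": the turn, a rotation vector about the tool's x, y, z in rad, a list of three. In form: {"translation": [[dx, dy, dz], ...], "turn": [[rx, ry, rz], ...]}. A call has 1 to 10 rows; each row shifts and turns the commanded pose from where the row before left it, along the tool's axes as they then stand; what a row does not reach is not made up. A row lasts 1/8 s, in which the tool goes at most 62.5 mm and 10.7 degrees, less where a joint would pass 70% of its speed; a pose out of reach is approached as far as the arm can. A call is refused whole if a number of a shift passes 0.0625 or a number of a turn 0.188, either way. A call with a gripper value outside its range is refused whole. "grip" is the opening, from 0 (shut) to 1 (fully open), set as the call begins (left out, the last holds). The fingers move at their own pace and stop on an object; "grip_force" is the grip in N (left out, the last holds). Time passes only in rows, so rows that do not move let the fingers close. It gives the time, the measured TCP pose, the force, the opening and the grip force at its end, in the units of the state.
- r.get_state(): the state, without advancing time (a new reading comes with each control period).
- optics.snapshot(name): name is "side" or "top" or "wrist"; returns a dict with "img" (480x640x3 uint8, red, green, blue), "z_map" (480x640 float32, m along the optical axis (not along the pixel's ray), 0 where there is no reading), "mtx" (3x3 intrinsics, pixels), "k1" (the pictures are not rectified: a ray, as slopes to the right and down, at radius r is drawn at 1 + k1 r^2 times it, then the intrinsics apply), "R" (3x3) and "t" (3): a world point X has camera coordinates R X + t. Camera axes: x right, y down, z forward; pixel columns grow to the right and rows downward; lengths in m; the calibration is good to about 2 mm. A picture is of the moment at which its call begins.
- r.finish_job(): hands the job in; it is judged then, once.
The state is a dict: "clock": time; "q": joint angles; "qd": joint speeds; "joint_torque": joint torques, N m; "tool_pos": TCP position; "eef_rot": TCP orientation; "contact_force": force on the tool from outside, world axes, zero at the start; "moment": the same for the moment, N m; "opening": opening from 0.0 (shut) to 1.0 (fully open); "finger_force": force on a finger pad.
Only numpy, scipy, OpenCV 4.12 (cv2) and the standard library are available. Lean on these libraries where they do the work, as an engineer would, in place of code of your own. Each camera call takes 0.05 s, during which the arm holds its last target. There are 200 camera calls.

## Working session

There is one attempt and no reset: what is moved stays moved. The work goes in short steps, Python scripts to look and compute and a tool call to move; the robot and the scene stay as the last step left them, time stands still between calls to the robot, and variables do not carry over. Pictures are saved under pics/ and viewed, at most 10 in all, crops included, and the job is handed in when it is done.

Besides the shell and the picture viewer there is one more tool, called after "Call:" as name(argument=value, ...) on one line, values as JSON. servo_tool: Moves the arm, as the interface text tells. Its arguments: {"type":"object","properties":{"translation":{"type":"array"},"turn":{"type":"array"},"grip":{"type":"number"},"grip_force":{"type":"number"}},"required":["translation","turn"]}

```bash
mkdir -p pics; ls; cat > h.py <<'E'
import numpy as np,cv2
from plant import r,optics
def snap(n,save=None):
    s=optics.snapshot(n)
    if save: cv2.imwrite('pics/'+save,s['img'][:,:,::-1]); np.savez('pics/'+save[:-4]+'.npz',**s)
    return s
def cloud(s):
    K=s['mtx'];v,u=np.mgrid[0:480,0:640]
    d=np.array([s['k1'],0,0,0,0],float)
    p=cv2.undistortPoints(np.stack([u,v],-1).reshape(-1,1,2).astype(np.float64),K,d).reshape(480,640,2)
    z=s['z_map'].astype(float)
    c=np.stack([p[...,0]*z,p[...,1]*z,z],-1)
    w=(c-s['t'])@s['R']
    w[z==0]=np.nan
    return w
E
python3 - <<'E'
from h import *
for n in ('top','side','wrist'):
    s=snap(n,n+'0.png'); print(n,s['mtx'].tolist(),s['k1'],(-s['R'].T@s['t']).round(3))
st=r.get_state(); print({k:np.round(v,3).tolist() for k,v in st.items()})
E
```

```text
pics
top [[567.4507823842782, 0.0, 321.21412421792405], [0.0, 567.4507823842782, 229.21469328310224], [0.0, 0.0, 1.0]] -0.1815782760102858 [0.361 0.021 1.523]
side [[443.8015832940341, 0.0, 318.3563763224403], [0.0, 443.8015832940341, 240.21648194376584], [0.0, 0.0, 1.0]] -0.08170449100258802 [ 0.101 -0.599  0.735]
wrist [[350.60941704310125, 0.0, 321.56035742808285], [0.0, 350.60941704310125, 237.99495543776575], [0.0, 0.0, 1.0]] -0.0037199957785781926 [0.122 0.618 0.384]
{'clock': 0.15, 'q': [-1.212, 0.69, -0.195, 1.566, 0.157, 0.903, -0.215], 'qd': [0.001, -0.001, 0.001, -0.002, -0.001, -0.0, 0.001], 'joint_torque': [-0.001, -52.787, -1.268, -15.359, -0.052, 0.004, 0.0], 'tool_pos': [0.199, 0.592, 0.216], 'eef_rot': [0.162, 0.987, -0.001, -0.0], 'contact_force': [0.321, 0.2, -0.501], 'moment': [-0.057, -0.022, -0.019], 'finger_force': 0.0, 'opening': 1.0}
```

View pics/top0.png

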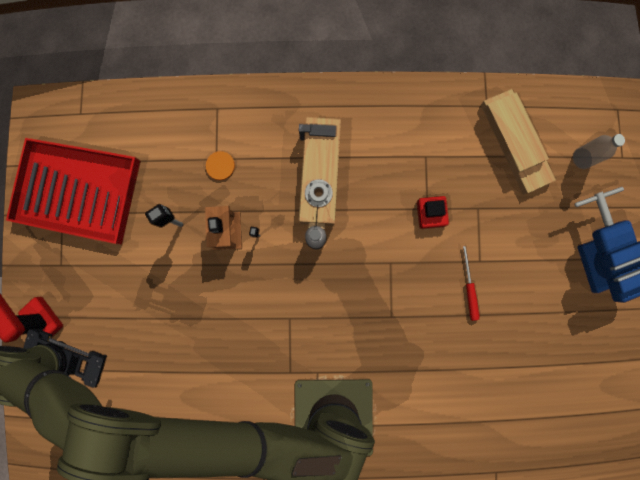

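View pics/side0.png

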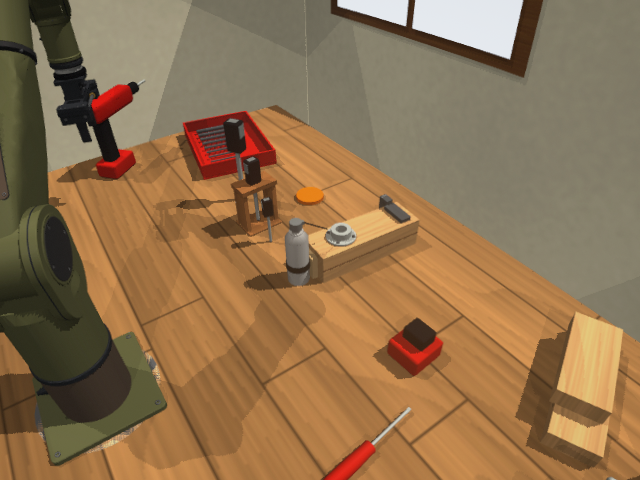

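The top view offers three probes: a large one at (160,215), one hanging in the stand at (215,225) and a small one at (254,231). The one in the stand fits the description. There are two cans: the strapped one at (316,237) with its bush at (318,193), and a look-alike bottle at (600,150). In the side view the same items are at: stand probe (253,170), strapped can (297,250), bush (341,232).

```bash
cat > m.py <<'E'
from h import *
def pr(n,p): print(n,np.round(p,4).tolist())
for cam in ('top','side'):
    s=dict(np.load(f'pics/{cam}0.npz')); w=cloud(s); v,u=np.mgrid[0:480,0:640]
    def sel(box,zlo,zhi):
        m=(u>=box[0])&(u<=box[1])&(v>=box[2])&(v<=box[3])&(w[...,2]>zlo)&(w[...,2]<zhi); return m
    def rep(n,m):
        P=w[m]
        if len(P)<3: print(n,len(P));return
        rc=cv2.minAreaRect((P[:,:2]*1000).astype(np.float32))
        print(cam,n,len(P),'med',np.median(P,0).round(4),'rect c/size/ang',np.round(rc[0],1),np.round(rc[1],1),round(rc[2],1))
    B={'top':dict(can=(300,332,222,255),bush=(298,340,175,212),timb=(290,350,110,230),hand=(200,228,210,240),stand=(195,250,195,255),big=(140,178,195,230),small=(244,264,220,242)),
       'side':dict(can=(275,315,215,290),bush=(320,362,215,250),timb=(300,425,190,280),hand=(240,266,150,190),stand=(225,282,170,235),big=(220,248,112,160),small=(258,276,190,222))}[cam]
    rep('cap',sel(B['can'],.160,.175)); rep('canbody',sel(B['can'],.03,.14))
    rep('rim',sel(B['bush'],.095,.108)); rep('flange',sel(B['bush'],.079,.087)); rep('timbertop',sel(B['timb'],.070,.079))
    rep('handtop',sel(B['hand'],.188,.205)); rep('hand',sel(B['hand'],.14,.205)); rep('standtop',sel(B['stand'],.122,.136))
    rep('big',sel(B['big'],.17,.4)); rep('small',sel(B['small'],.07,.3))
E
python3 m.py
python3 - <<'E'
import cv2
a=cv2.imread('pics/top0.png')[170:260,140:345]; b=cv2.imread('pics/side0.png')[100:290,215:430]
a=cv2.resize(a,(760,334),interpolation=2);b=cv2.resize(b,None,fx=1.35,fy=1.35)
import numpy as np
c=np.zeros((334+257,760,3),np.uint8);c[:334]=a;c[334:334+b.shape[0],:b.shape[1]]=b;cv2.imwrite('pics/crop.png',c)
E
```

```text
top cap 109 med [0.4745 0.0421 0.1675] rect c/size/ang [475.1  42.3] [27.9 27.4] 44.2
top canbody 377 med [0.4787 0.0381 0.1217] rect c/size/ang [480.3  42.6] [83.7 69.2] 87.5
top rim 183 med [0.5876 0.0344 0.1008] rect c/size/ang [587.3  33.3] [43.2 46.7] 89.3
top flange 438 med [0.5835 0.0369 0.0816] rect c/size/ang [586.7  34.7] [92.3 96.8] 89.2
top timbertop 2041 med [0.6573 0.0267 0.0759] rect c/size/ang [650.7  36.9] [106.2 275.6] 85.7
top handtop 144 med [0.4991 0.2834 0.1959] rect c/size/ang [499.2 284. ] [34.4 24.7] 6.3
top hand 211 med [0.4971 0.2805 0.1936] rect c/size/ang [499.  283.8] [34.6 25.2] 4.1
top standtop 741 med [0.494  0.2787 0.1305] rect c/size/ang [501.5 259.3] [101.  111.8] 3.1
top big 455 med [0.5165 0.4039 0.2417] rect c/size/ang [519.8 409.4] [36.7 45.7] 33.3
top small 95 med [0.4846 0.1937 0.1306] rect c/size/ang [486.  196.1] [18.6 24. ] 80.2
side cap 121 med [0.4751 0.038  0.1671] rect c/size/ang [478.2  40.8] [31.8 27.1] 29.9
side canbody 1195 med [0.4706 0.0242 0.0779] rect c/size/ang [503.2  44.2] [109.2  54.8] 16.9
side rim 200 med [0.5893 0.0303 0.1002] rect c/size/ang [591.3  31. ] [46.5 46.9] 3.1
side flange 285 med [0.5784 0.0174 0.0829] rect c/size/ang [591.5  27.7] [ 82.7 103.1] 80.8
side timbertop 2045 med [0.6542 0.0168 0.0767] rect c/size/ang [632.4  37.2] [110.  323.8] 85.5
side handtop 111 med [0.4992 0.2773 0.1954] rect c/size/ang [501.5 281.6] [33.9 26.8] 8.4
side hand 393 med [0.4983 0.2728 0.1739] rect c/size/ang [507.5 330. ] [130.9  39. ] 83.6
side standtop 591 med [0.489  0.2661 0.1307] rect c/size/ang [504.4 249.3] [102.7 134.9] 1.6
side big 589 med [0.5153 0.3966 0.2137] rect c/size/ang [501.2 358.8] [150.8  50.4] 67.1
side small 324 med [0.4927 0.1916 0.1017] rect c/size/ang [515.2 242.1] [137.2  40. ] 55.3
```

View pics/crop.png

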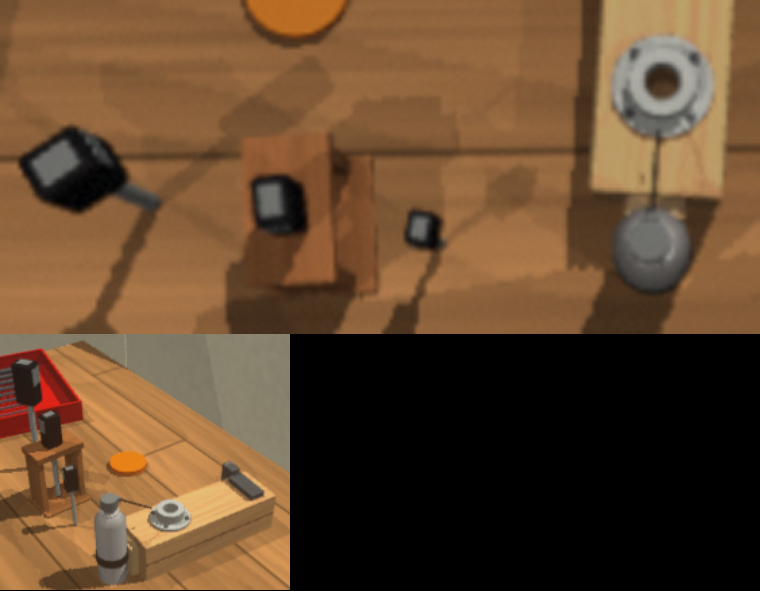

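Chosen: the probe in the stand (34 x 26 mm top, at z 0.195 as expected) and the strapped can (cap 28 mm wide at z 0.167). The large look-alike at (0.52, 0.41) is 0.245 m high and would crowd the gripper body. I'll therefore grip with the tool's y axis about 20° past world y, which clears it. First move: rise, turn and close.

Call:
servo_tool(translation=[[0, 0, -0.03], [0, 0, -0.03], [0, 0, -0.03], [0, 0, -0.03], [0, 0, 0]], turn=[[0, 0, -0.169], [0, 0, -0.169], [0, 0, -0.169], [0, 0, -0.169], [0, 0, 0]], grip=0)

```text
clock: 0.78
tool_pos: [0.1996, 0.5935, 0.3389]
eef_rot: [-0.174, 0.985, 0.002, 0.001]
contact_force: [0.2, -0.2, -0.7]
opening: 0.457
finger_force: 0.0
```

```bash
cat > g.py <<'E'
import sys
from plant import r
import numpy as np
from scipy.spatial.transform import Rotation as R
s=r.get_state(); q=R.from_quat(s['eef_rot']); a=list(map(float,sys.argv[1:]))
th=np.radians(a[3] if len(a)>3 else 20)
# tool z down, y=(-sin,cos,0), x=y x z
y=np.array([-np.sin(th),np.cos(th),0]);z=np.array([0,0,-1.]);x=np.cross(y,z)
G=R.from_matrix(np.stack([x,y,z],1))
print('t',round(s['clock'],2),'pos',np.round(s['tool_pos'],4),'F',np.round(s['contact_force'],2),'open',round(s['opening'],3),'ff',np.round(s['finger_force'],1))
print('d tool(meas)',q.inv().apply(np.array(a[:3])-s['tool_pos']).round(4),'d tool(ideal)',G.inv().apply(np.array(a[:3])-s['tool_pos']).round(4),'turn',(q.inv()*G).as_rotvec().round(4))
E
python3 g.py 0.4765 0.0415 0.25
```

```text
t 0.78 pos [0.1996 0.5935 0.3389] F [ 0.21 -0.22 -0.67] open 0.457 ff 0.0
d tool(meas) [-0.0704 -0.6139  0.0865] d tool(ideal) [-0.0714 -0.6135  0.0889] turn [0.0041 0.0021 0.0012]
```

Call:
servo_tool(translation=[[-0.005, -0.03, 0], [-0.006, -0.047, 0], [-0.006, -0.047, 0], [-0.006, -0.047, 0], [-0.006, -0.047, 0], [-0.006, -0.047, 0], [-0.006, -0.047, 0], [-0.006, -0.047, 0], [-0.006, -0.047, 0], [-0.006, -0.047, 0]], turn=[[0.004, 0.002, 0], [0, 0, 0], [0, 0, 0], [0, 0, 0], [0, 0, 0], [0, 0, 0], [0, 0, 0], [0, 0, 0], [0, 0, 0], [0, 0, 0]])

```text
clock: 2.02
tool_pos: [0.4106, 0.1853, 0.3373]
eef_rot: [-0.173, 0.985, -0.002, -0.002]
contact_force: [0.2, -0.4, -0.2]
opening: 0.003
finger_force: 0.0
```

Call:
servo_tool(translation=[[-0.006, -0.047, 0], [-0.005, -0.047, 0], [0, -0.047, 0.01], [0, -0.02, 0.025], [0, 0, 0.03], [0, 0, 0.02], [0, 0, 0], [0, 0, 0]], turn=[[0, 0, 0], [0, 0, 0], [0, 0, 0], [0, 0, 0], [0, 0, 0], [0, 0, 0], [0, 0, 0], [0, 0, 0]])

```text
clock: 3.02
tool_pos: [0.4764, 0.0397, 0.2542]
eef_rot: [-0.174, 0.985, -0.002, -0.001]
contact_force: [-0.5, 0.9, -0.2]
opening: 0.003
finger_force: 0.0
```

```bash
python3 g.py 0.4765 0.0415 0.175; python3 - <<'E'
from h import *
s=snap('wrist','w1.png');w=cloud(s);z=w[...,2]
def rep(n,m):
    P=w[m]; 
    if len(P)<5: return print(n,len(P))
    rc=cv2.minAreaRect((P[:,:2]*1000).astype(np.float32));print(n,len(P),np.median(P,0).round(4),np.round(rc[0],1),np.round(rc[1],1),round(rc[2],1))
X,Y=w[...,0],w[...,1]
rep('cap',(abs(X-.476)<.03)&(abs(Y-.041)<.03)&(z>.16)&(z<.173))
m=(np.hypot(X-.589,Y-.032)<.035)&(z>.094)&(z<.106);rep('rim',m)
E
```

```text
t 3.02 pos [0.4764 0.0397 0.2542] F [-0.51  0.88 -0.21] open 0.003 ff 0.0
d tool(meas) [-0.0009  0.002   0.0792] d tool(ideal) [-0.0007  0.0017  0.0792] turn [-0.0039 -0.0019  0.0014]
cap 1063 [0.4745 0.0412 0.1665] [476.8  42.7] [31.6 27.2] 29.8
rim 510 [0.5795 0.0199 0.0994] [584.9  22. ] [23.6 43.1] 76.1
```

View pics/w1.png

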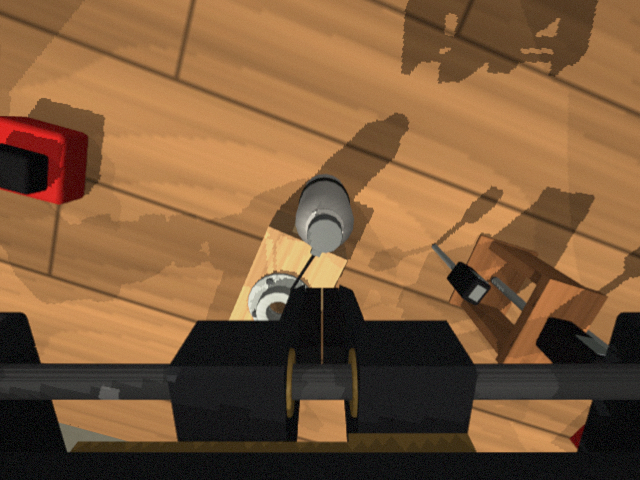

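The wrist view shows the cap at (323,232), just ahead of the closed finger tips at (322,292), and the bush at (275,305), partly hidden. The three cameras agree on the cap within about 2 mm, so I go down to it.

Call:
servo_tool(translation=[[-0.001, 0.002, 0.02], [0, 0, 0.03], [0, 0, 0.02], [0, 0, 0.009], [0, 0, 0], [0, 0, 0]], turn=[[-0.004, -0.002, 0], [0, 0, 0], [0, 0, 0], [0, 0, 0], [0, 0, 0], [0, 0, 0]])

```text
clock: 3.82
tool_pos: [0.4773, 0.0418, 0.1759]
eef_rot: [-0.175, 0.985, 0.0, 0.001]
contact_force: [-0.0, 0.3, 0.9]
opening: 0.001
finger_force: 0.0
```

Call:
servo_tool(translation=[[0, 0, 0.006], [0, 0, 0.005], [0, 0, 0.004], [0, 0, 0], [0, 0, 0]], turn=[[0, 0, 0], [0, 0, 0], [0, 0, 0], [0, 0, 0], [0, 0, 0]])

```text
clock: 4.45
tool_pos: [0.4767, 0.0417, 0.16]
eef_rot: [-0.175, 0.985, 0.0, 0.0]
contact_force: [0.6, -0.3, 1.6]
opening: 0.004
finger_force: 0.0
```

Call:
servo_tool(translation=[[0, 0, 0.001], [0, 0, 0.001], [0, 0, 0.001], [0, 0, 0], [0, 0, 0]], turn=[[0, 0, 0], [0, 0, 0], [0, 0, 0], [0, 0, 0], [0, 0, 0]])

```text
clock: 5.08
tool_pos: [0.4766, 0.0417, 0.157]
eef_rot: [-0.175, 0.985, 0.0, -0.0]
contact_force: [0.0, 0.6, -1.0]
opening: 0.008
finger_force: 0.0
```

```bash
python3 - <<'E'
from h import *
s=snap('side','s2.png');t=snap('wrist','w2.png')
a=cv2.resize(s['img'][130:330,200:400],(400,400),interpolation=2);b=cv2.resize(t['img'][180:340,240:400],(400,400),interpolation=2)
cv2.imwrite('pics/c2.png',np.hstack([a,b])[:,:,::-1])
st=r.get_state();print(st['contact_force'],st['moment'],st['tool_pos'],st['opening'],st['joint_torque'])
E
```

```text
[ 0.1178208   0.03715569 -0.51900896] [0.07402157 0.03674955 0.016481  ] [0.47661316 0.0416749  0.15700641] 0.005004784697640571 [-2.92865487e-03 -4.24993265e+01 -1.31604329e+00 -9.19204295e+00
  8.09299730e-03  7.90924835e-02  2.01324951e-05]
```

View pics/c2.png

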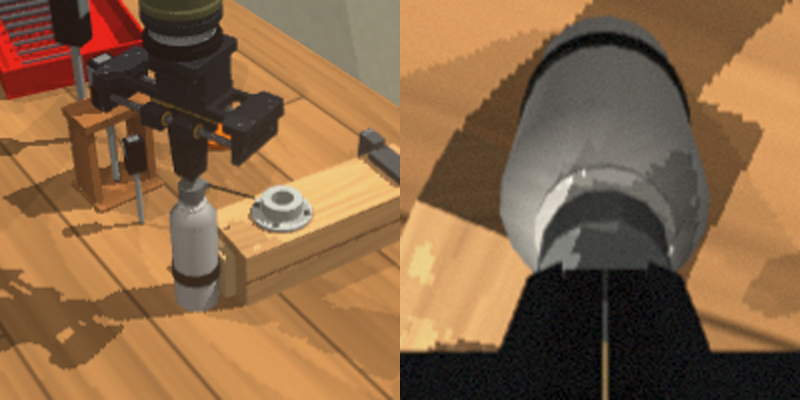

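The fingers sit right over the cap but show no force yet, so the TCP height or the cap height is slightly off. I continue down in small steps.

Call:
servo_tool(translation=[[0, 0, 0.002], [0, 0, 0.001], [0, 0, 0], [0, 0, 0]], turn=[[0, 0, 0], [0, 0, 0], [0, 0, 0], [0, 0, 0]])

```text
clock: 5.68
tool_pos: [0.4766, 0.0417, 0.154]
eef_rot: [-0.175, 0.985, 0.0, 0.0]
contact_force: [0.6, -0.2, -1.5]
opening: 0.007
finger_force: 0.0
```

```bash
python3 - <<'E'
from h import *
st=r.get_state();print(st['contact_force'],st['tool_pos'])
for n,f in (('wrist','w2.npz'),):
    for s in (dict(np.load('pics/w1.npz')),dict(np.load('pics/w2.npz')),snap(n)):
        w=cloud(s);X,Y,Z=w[...,0],w[...,1],w[...,2]
        m=(np.hypot(X-.4768,Y-.042)<.016)&(Z>.13)&(Z<.2)
        h,e=np.histogram(Z[m],bins=np.arange(.130,.2,.002));print([(round(float(b),3),int(c)) for b,c in zip(e,h) if c>3])
E
```

```text
[ 0.55042586 -0.18535654 -1.46259042] [0.47662252 0.04170194 0.15400424]
[(0.136, 4), (0.14, 112), (0.142, 45), (0.148, 5), (0.15, 15), (0.152, 24), (0.154, 15), (0.156, 20), (0.158, 22), (0.16, 41), (0.162, 37), (0.164, 212), (0.166, 741), (0.168, 12)]
[(0.14, 278), (0.142, 153), (0.148, 10), (0.15, 61), (0.152, 66), (0.154, 67), (0.156, 63), (0.158, 73), (0.16, 73), (0.162, 78), (0.164, 205), (0.166, 627), (0.168, 4), (0.178, 71), (0.18, 88), (0.182, 100), (0.184, 111), (0.186, 95), (0.188, 108), (0.19, 135), (0.192, 142), (0.194, 149), (0.196, 123)]
[(0.136, 4), (0.14, 308), (0.142, 141), (0.148, 15), (0.15, 48), (0.152, 66), (0.154, 81), (0.156, 66), (0.158, 74), (0.16, 79), (0.162, 77), (0.164, 191), (0.166, 520), (0.168, 7), (0.174, 28), (0.176, 83), (0.178, 100), (0.18, 98), (0.182, 99), (0.184, 102), (0.186, 135), (0.188, 125), (0.19, 147), (0.192, 134), (0.194, 137), (0.196, 172)]
```

The cap top is still at 0.166, and the lowest finger surface in view is near 0.175. So the real finger end is about 20 mm above the reported TCP. I keep going until there is contact.

Call:
servo_tool(translation=[[0, 0, 0.003], [0, 0, 0.002], [0, 0, 0.001], [0, 0, 0], [0, 0, 0]], turn=[[0, 0, 0], [0, 0, 0], [0, 0, 0], [0, 0, 0], [0, 0, 0]])

```text
clock: 6.35
tool_pos: [0.4766, 0.0417, 0.148]
eef_rot: [-0.175, 0.985, 0.0, 0.0]
contact_force: [0.2, -0.2, 0.1]
opening: 0.006
finger_force: 0.0
```

Call:
servo_tool(translation=[[0, 0, 0.002], [0, 0, 0.001], [0, 0, 0], [0, 0, 0]], turn=[[0, 0, 0], [0, 0, 0], [0, 0, 0], [0, 0, 0]])

```text
clock: 6.85
tool_pos: [0.4767, 0.0417, 0.1451]
eef_rot: [-0.175, 0.985, 0.0, 0.0]
contact_force: [-1.0, -0.5, 2.3]
opening: 0.004
finger_force: 1.1
```

Call:
servo_tool(translation=[[0, 0, 0.002], [0, 0, 0.001], [0, 0, 0], [0, 0, 0]], turn=[[0, 0, 0], [0, 0, 0], [0, 0, 0], [0, 0, 0]])

```text
clock: 7.35
tool_pos: [0.4767, 0.0417, 0.1421]
eef_rot: [-0.175, 0.985, 0.0, 0.0]
contact_force: [-0.7, -0.4, 5.3]
opening: 0.001
finger_force: 2.2
```

Call:
servo_tool(translation=[[0, 0, 0.001], [0, 0, 0.001], [0, 0, 0], [0, 0, 0]], turn=[[0, 0, 0], [0, 0, 0], [0, 0, 0], [0, 0, 0]])

```text
clock: 7.85
tool_pos: [0.4767, 0.0417, 0.1401]
eef_rot: [-0.175, 0.985, 0.0, 0.0]
contact_force: [-0.9, 0.8, 6.4]
opening: 0.005
finger_force: 2.9
```

Call:
servo_tool(translation=[[0, 0, 0.001], [0, 0, 0.001], [0, 0, 0], [0, 0, 0]], turn=[[0, 0, 0], [0, 0, 0], [0, 0, 0], [0, 0, 0]])

```text
clock: 8.35
tool_pos: [0.4767, 0.0417, 0.1394]
eef_rot: [-0.175, 0.985, -0.0, 0.001]
contact_force: [-3.7, -0.5, 20.7]
opening: 0.009
finger_force: 10.1
```

```bash
python3 - <<'E'
from h import *
for n in ('wrist',):
        s=snap(n);w=cloud(s);X,Y,Z=w[...,0],w[...,1],w[...,2]
        m=(np.hypot(X-.4768,Y-.042)<.016)&(Z>.13)&(Z<.2)
        h,e=np.histogram(Z[m],bins=np.arange(.130,.2,.002));print([(round(float(b),3),int(c)) for b,c in zip(e,h) if c>3])
E
```

```text
[(0.136, 4), (0.14, 195), (0.142, 110), (0.144, 75), (0.146, 73), (0.148, 81), (0.15, 78), (0.152, 84), (0.154, 87), (0.156, 81), (0.158, 158), (0.16, 267), (0.162, 94), (0.164, 102), (0.166, 103), (0.168, 104), (0.17, 98), (0.172, 139), (0.174, 136), (0.176, 146), (0.178, 132), (0.18, 181), (0.182, 168), (0.184, 155), (0.186, 144), (0.188, 134), (0.19, 146), (0.192, 136), (0.194, 154), (0.196, 158)]
```

The cap is fully down: the top reads 0.160 and the force jumped to 20 N. The finger end is at the TCP reading plus 21 mm. Now I release it, rise and go over the probe.

Call:
servo_tool(translation=[[0, 0, -0.01], [0, 0, -0.02], [0, 0, -0.04], [0, 0, -0.04], [0, 0, -0.02], [0, 0, 0]], turn=[[0, 0, 0], [0, 0, 0], [0, 0, 0], [0, 0, 0], [0, 0, 0], [0, 0, 0]])

```text
clock: 9.15
tool_pos: [0.4774, 0.0418, 0.2688]
eef_rot: [-0.175, 0.985, 0.0, 0.001]
contact_force: [-0.7, 0.1, -0.6]
opening: 0.004
finger_force: 0.0
```

```bash
python3 g.py 0.5003 0.2828 0.25; python3 - <<'E'
from h import *
for n in ('wrist',):
        s=snap(n);w=cloud(s);X,Y,Z=w[...,0],w[...,1],w[...,2]
        m=(np.hypot(X-.4768,Y-.042)<.016)&(Z>.13)&(Z<.2);print(np.percentile(Z[m],[50,70,90]))
        m=(np.hypot(X-.4768,Y-.042)<.03)&(Z>.2)&(Z<.30);zl=np.percentile(Z[m],1);print('finger lowest',zl,w[m&(Z<zl+.002)].mean(0))
E
```

```text
t 9.15 pos [0.4774 0.0418 0.2688] F [-0.75  0.08 -0.57] open 0.004 ff 0.0
d tool(meas) [-0.1043  0.2185  0.019 ] d tool(ideal) [-0.104   0.2186  0.0188] turn [-0.0004  0.0027  0.0018]
[0.16631435 0.16679264 0.16736481]
finger lowest 0.2900242139884163 [0.46746631 0.03836566 0.29099233]
```

Call:
servo_tool(translation=[[-0.01, 0.0206, 0], [-0.018, 0.038, 0], [-0.019, 0.04, 0], [-0.019, 0.04, 0], [-0.019, 0.04, 0], [-0.014, 0.03, 0], [-0.005, 0.01, 0], [0, 0, 0], [0, 0, 0]], turn=[[0, 0.003, 0], [0, 0, 0], [0, 0, 0], [0, 0, 0], [0, 0, 0], [0, 0, 0], [0, 0, 0], [0, 0, 0], [0, 0, 0]], grip=0.65)

```text
clock: 10.32
tool_pos: [0.4992, 0.2804, 0.2672]
eef_rot: [-0.174, 0.985, -0.001, -0.002]
contact_force: [-0.5, -0.8, 1.3]
opening: 0.647
finger_force: 0.0
```

```bash
python3 g.py 0.5003 0.2828 0.13; python3 - <<'E'
from h import *
s=snap('wrist','w3.png');w=cloud(s);X,Y,Z=w[...,0],w[...,1],w[...,2]
def rep(n,m):
    P=w[m]
    if len(P)<5: return print(n,len(P))
    rc=cv2.minAreaRect((P[:,:2]*1000).astype(np.float32));print(n,len(P),np.median(P,0).round(4),np.round(rc[0],1),np.round(rc[1],1),round(rc[2],1))
rep('hand',(np.hypot(X-.5,Y-.283)<.03)&(Z>.19)&(Z<.2))
m=(np.hypot(X-.52,Y-.409)<.05)&(Z>.2)&(Z<.26);rep('big',m);print(np.percentile(Z[m],[5,50,98]) if m.any() else '')
rep('small',(np.hypot(X-.486,Y-.194)<.03)&(Z>.12)&(Z<.145))
st=r.get_state();p=st['tool_pos']
d=w-p; th=np.radians(20);yt=-np.sin(th)*d[...,0]+np.cos(th)*d[...,1]
for sg in (1,-1):
    m=(np.hypot(d[...,0],d[...,1])<.08)&(Z>.23)&(sg*yt>0)&(Z<.4); zl=np.percentile(Z[m],1);Q=m&(Z<zl+.003);print(sg,'low',zl,w[Q].mean(0).round(4),'yt',yt[Q].min(),yt[Q].max())
# side cam finger low
s=snap('side');w2=cloud(s);m=(np.hypot(w2[...,0]-p[0],w2[...,1]-p[1])<.06)&(w2[...,2]>.25)&(w2[...,2]<.4);print('side low',np.percentile(w2[m][:,2],[1,5]))
E
```

```text
t 10.32 pos [0.4992 0.2804 0.2672] F [-0.53 -0.77  1.27] open 0.647 ff 0.0
d tool(meas) [-0.0024  0.0021  0.1372] d tool(ideal) [-0.0018  0.0019  0.1372] turn [-0.0017 -0.0043 -0.0001]
hand 1510 [0.4996 0.283  0.1947] [501.3 283.7] [34.4 26. ] 6.6
big 1196 [0.5091 0.3976 0.2127] [508.  400.5] [ 6.1 43.4] 37.3
[0.201289   0.21271627 0.23356633]
small 649 [0.4877 0.1971 0.131 ] [488.9 196.1] [18.8 24.8] 79.4
1 low 0.29808719382854276 [0.4807 0.3094 0.2953] yt 0.02895956090979502 0.04282039955036498
-1 low 0.29810613425720267 [0.5032 0.2477 0.2953] yt -0.04211323249344762 -0.027688952403085648
side low [0.29193691 0.29915491]
```

View pics/w3.png

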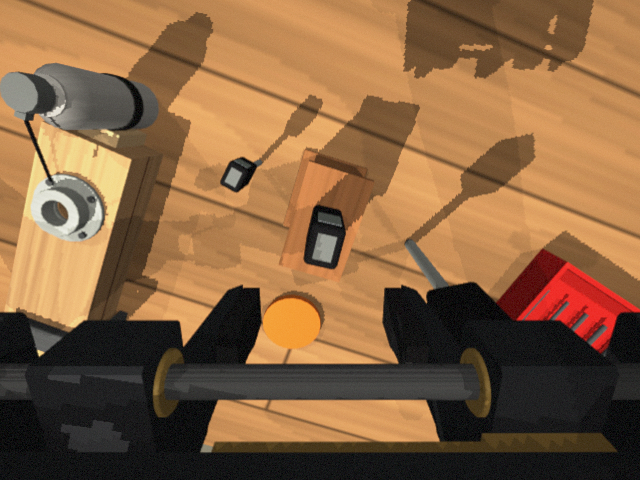

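The wrist view shows the handle at (325,240), midway between the fingers (252 and 392). The bush is at (63,210) and the big probe is hidden behind the right-hand finger. I descend with margin.

Call:
servo_tool(translation=[[-0.003, 0.002, 0.01], [0, 0, 0.025], [0, 0, 0.03], [0, 0, 0.02], [0, 0, 0.01], [0, 0, 0], [0, 0, 0]], turn=[[-0.002, -0.004, 0], [0, 0, 0], [0, 0, 0], [0, 0, 0], [0, 0, 0], [0, 0, 0], [0, 0, 0]])

```text
clock: 11.3
tool_pos: [0.5017, 0.2862, 0.1735]
eef_rot: [-0.175, 0.985, 0.001, 0.001]
contact_force: [-0.8, 0.8, 0.7]
opening: 0.648
finger_force: 0.0
```

```bash
python3 g.py 0.5007 0.2831 0.13; python3 - <<'E'
from h import *
s=dict(np.load('pics/w3.npz'));w=cloud(s);X,Y,Z=w[...,0],w[...,1],w[...,2]
m=(np.hypot(X-.589,Y-.032)<.032)&(Z>.096)&(Z<.106);P=w[m]
print('rim',len(P),cv2.minEnclosingCircle((P[:,:2]*1000).astype(np.float32)),P[:,2].mean())
s=snap('side','s4.png');t=snap('top')
a=cv2.resize(s['img'][60:260,170:370],(400,400),interpolation=2);b=cv2.resize(t['img'][160:280,140:260],(400,400),interpolation=2)
cv2.imwrite('pics/c4.png',np.hstack([a,b])[:,:,::-1])
E
```

```text
t 11.3 pos [0.5017 0.2862 0.1735] F [-0.77  0.82  0.66] open 0.648 ff 0.0
d tool(meas) [ 0.0021 -0.0026  0.0434] d tool(ideal) [ 0.002  -0.0025  0.0435] turn [0.0025 0.0025 0.002 ]
rim 1383 ((589.996826171875, 33.93037033081055), 24.466781616210938) 0.09949396658842234
```

View pics/c4.png

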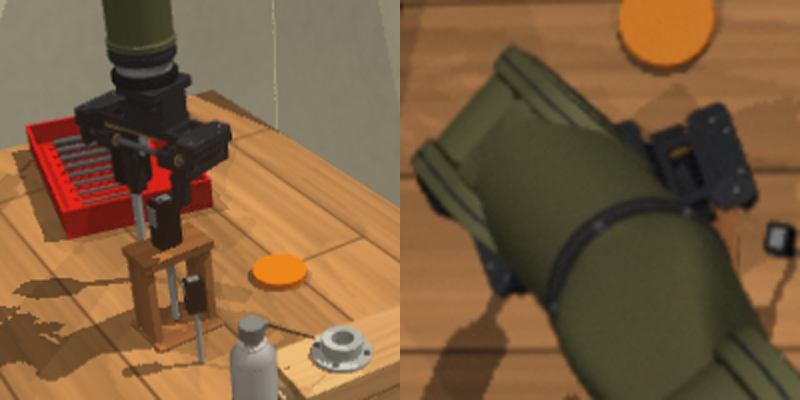

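The side view shows the gripper body beside the big probe without touching (no force), with the fingers straddling the handle. I go down the rest of the way.

Call:
servo_tool(translation=[[0.002, -0.002, 0.01], [0, 0, 0.015], [0, 0, 0.013], [0, 0, 0.005], [0, 0, 0], [0, 0, 0]], turn=[[0.002, 0.002, 0], [0, 0, 0], [0, 0, 0], [0, 0, 0], [0, 0, 0], [0, 0, 0]])

```text
clock: 12.15
tool_pos: [0.5002, 0.2835, 0.13]
eef_rot: [-0.175, 0.985, 0.0, -0.0]
contact_force: [0.8, 0.1, 0.7]
opening: 0.649
finger_force: 0.0
```

```bash
python3 g.py 0.5007 0.2831 0.13
```

```text
t 12.15 pos [0.5002 0.2835 0.13  ] F [0.85 0.11 0.71] open 0.649 ff 0.0
d tool(meas) [-0.0004 -0.0006 -0.    ] d tool(ideal) [-0.0004 -0.0006 -0.    ] turn [ 0.0003 -0.0003  0.0022]
```

Close, first gently so the handle turns into line, then firmly.

Call:
servo_tool(translation=[[0, 0, 0], [0, 0, 0], [0, 0, 0], [0, 0, 0], [0, 0, 0], [0, 0, 0]], turn=[[0, 0, 0], [0, 0, 0], [0, 0, 0], [0, 0, 0], [0, 0, 0], [0, 0, 0]], grip=0, grip_force=10)

```text
clock: 12.9
tool_pos: [0.5001, 0.2833, 0.1299]
eef_rot: [-0.175, 0.985, -0.0, -0.0]
contact_force: [0.3, -0.5, 1.8]
opening: 0.311
finger_force: 9.3
```

Call:
servo_tool(translation=[[0, 0, 0], [0, 0, 0], [0, 0, 0], [0, 0, 0]], turn=[[0, 0, 0], [0, 0, 0], [0, 0, 0], [0, 0, 0]], grip_force=35)

```text
clock: 13.4
tool_pos: [0.5001, 0.2833, 0.1298]
eef_rot: [-0.175, 0.985, -0.0, -0.0]
contact_force: [-0.1, -1.1, 2.9]
opening: 0.305
finger_force: 32.6
```

The opening is 26.8 mm, so the handle has lined up with the pads. Now I lift it straight up.

Call:
servo_tool(translation=[[0, 0, -0.005], [0, 0, -0.015], [0, 0, -0.02], [0, 0, -0.025], [0, 0, -0.025], [0, 0, -0.025], [0, 0, -0.025], [0, 0, -0.02], [0, 0, -0.01], [0, 0, 0]], turn=[[0, 0, 0], [0, 0, 0], [0, 0, 0], [0, 0, 0], [0, 0, 0], [0, 0, 0], [0, 0, 0], [0, 0, 0], [0, 0, 0], [0, 0, 0]])

```text
clock: 14.65
tool_pos: [0.5002, 0.2834, 0.3004]
eef_rot: [-0.175, 0.985, 0.0, 0.0]
contact_force: [-0.9, 0.5, -2.1]
opening: 0.306
finger_force: 32.7
```

Call:
servo_tool(translation=[[0, 0, 0], [0, 0, 0]], turn=[[0, 0, 0], [0, 0, 0]])

```text
clock: 14.9
tool_pos: [0.4997, 0.283, 0.2989]
eef_rot: [-0.175, 0.985, -0.0, -0.001]
contact_force: [-0.4, -0.1, -1.4]
opening: 0.306
finger_force: 32.7
```

```bash
python3 g.py 0.5907 0.0325 0.30; cat > stem.py <<'E'
from h import *
import sys
# fit the stem axis (points below handle, around the tool) in each cam; report tip, rim & tilt
st=r.get_state();p=st['tool_pos'];mouth=np.array([.5897,.0328])
for cam in sys.argv[1:]:
    s=snap(cam,f'st_{cam}_{st["clock"]:.1f}.png');w=cloud(s);X,Y,Z=w[...,0],w[...,1],w[...,2]
    near=np.hypot(X-p[0],Y-p[1])<.02
    zt=p[2]+.0
    for n,lo,hi in (('stem',p[2]-.14,p[2]-.025),('handle',p[2]-.015,p[2]+.012)):
        P=w[near&(Z>max(lo,.105))&(Z<hi)]
        if len(P)<20: print(cam,n,len(P));continue
        zc=P[:,2].mean();A=np.c_[np.ones(len(P)),P[:,2]-zc]
        for _ in range(3):
            c=np.linalg.lstsq(A,P[:,:2],rcond=None)[0];e=np.linalg.norm(P[:,:2]-A@c,axis=1);k=e<.008;P=P[k];A=A[k]
        cc=-s['R'].T@s['t'];v=(cc-np.r_[c[0],zc])[:2];v/=np.linalg.norm(v)
        ctr=c[0]-v*(.005*.8 if n=='stem' else 0)
        print(cam,n,len(P),'zmin',P[:,2].min().round(4),'zmax',P[:,2].max().round(4),'axis xy',ctr.round(4),'at z',zc.round(4),'slope',c[1].round(4),'minus tcp',(ctr-p[:2]).round(4))
    m=(np.hypot(X-mouth[0],Y-mouth[1])<.032)&(Z>.096)&(Z<.106);P=w[m]
    if len(P)>50: c,rad=cv2.minEnclosingCircle((P[:,:2]*1000).astype(np.float32));print(cam,'rim',len(P),np.round(c,1),round(rad,1),P[:,2].mean().round(4))
E
python3 stem.py side wrist
```

```text
t 14.9 pos [0.4997 0.283  0.2989] F [-0.39 -0.15 -1.44] open 0.306 ff 32.7
d tool(meas) [ 0.0007 -0.2665 -0.0011] d tool(ideal) [ 1.000e-04 -2.665e-01 -1.100e-03] turn [-0.0003 -0.0027  0.0022]
side stem 145 zmin 0.1814 zmax 0.2735 axis xy [0.5021 0.2845] at z 0.2281 slope [0.0025 0.0118] minus tcp [0.0024 0.0015]
side handle 40 zmin 0.2839 zmax 0.3102 axis xy [0.4981 0.2737] at z 0.3015 slope [-0.1217 -0.526 ] minus tcp [-0.0016 -0.0093]
side rim 191 [590.1  31.1] 24.8 0.1001
wrist stem 534 zmin 0.1794 zmax 0.2723 axis xy [0.5008 0.2837] at z 0.2328 slope [-0.0009  0.0021] minus tcp [0.0011 0.0008]
wrist handle 198 zmin 0.3017 zmax 0.3108 axis xy [0.4847 0.2793] at z 0.3068 slope [ 0.0054 -0.046 ] minus tcp [-0.015  -0.0037]
wrist rim 1168 [590.2  34.1] 24.0 0.0995
```

The stem is upright, and its tip is at z 0.18, 120 mm below the TCP reading. I move over the bush at this height.

Call:
servo_tool(translation=[[0, -0.015, 0], [0, -0.03, 0], [0.0005, -0.035, 0], [0.0005, -0.035, 0], [0.0005, -0.035, 0], [0.0005, -0.035, 0], [0.0004, -0.035, 0], [0, -0.025, 0], [0, -0.015, 0], [0, -0.0065, 0]], turn=[[0, -0.003, 0], [0, 0, 0], [0, 0, 0], [0, 0, 0], [0, 0, 0], [0, 0, 0], [0, 0, 0], [0, 0, 0], [0, 0, 0], [0, 0, 0]])

```text
clock: 16.25
tool_pos: [0.5896, 0.0311, 0.2996]
eef_rot: [-0.174, 0.985, 0.0, 0.001]
contact_force: [-1.0, 0.4, -1.4]
opening: 0.307
finger_force: 32.7
```

Call:
servo_tool(translation=[[0, 0, 0], [0, 0, 0], [0, 0, 0], [0, 0, 0]], turn=[[0, 0, 0], [0, 0, 0], [0, 0, 0], [0, 0, 0]])

```text
clock: 16.75
tool_pos: [0.5894, 0.0328, 0.2997]
eef_rot: [-0.175, 0.985, 0.0, 0.001]
contact_force: [-0.2, 0.6, -2.1]
opening: 0.308
finger_force: 32.7
```

```bash
python3 g.py 0.5885 0.0318 0.25; python3 stem.py side wrist top; python3 - <<'E'
import cv2,glob,numpy as np
a=cv2.imread(sorted(glob.glob('pics/st_side*.png'))[-1])[120:260,260:420]
b=cv2.imread(sorted(glob.glob('pics/st_wrist*.png'))[-1])[140:340,220:420]
cv2.imwrite('pics/c5.png',np.hstack([cv2.resize(a,(457,400),interpolation=2),cv2.resize(b,(340,400)[:1]+(400,),interpolation=2)]))
E
```

```text
t 16.75 pos [0.5894 0.0328 0.2997] F [-0.15  0.57 -2.14] open 0.308 ff 32.7
d tool(meas) [ 0.0013 -0.0006  0.0497] d tool(ideal) [ 0.0012 -0.0006  0.0497] turn [0.0002 0.002  0.0031]
side stem 178 zmin 0.1818 zmax 0.2729 axis xy [0.5928 0.0337] at z 0.2285 slope [-0.0052  0.0092] minus tcp [0.0034 0.0009]
side handle 45 zmin 0.2856 zmax 0.3115 axis xy [0.5846 0.023 ] at z 0.3034 slope [-0.4555 -0.4865] minus tcp [-0.0048 -0.0098]
side rim 186 [591.1  32.6] 25.1 0.1003
wrist stem 529 zmin 0.1806 zmax 0.2725 axis xy [0.5907 0.0335] at z 0.2337 slope [-0.0057 -0.0007] minus tcp [0.0013 0.0007]
wrist handle 195 zmin 0.3031 zmax 0.3116 axis xy [0.5743 0.0289] at z 0.3077 slope [-0.0264  0.0418] minus tcp [-0.0151 -0.0039]
wrist rim 1032 [589.6  33. ] 24.0 0.0995
top stem 0
top handle 0
```

View pics/c5.png

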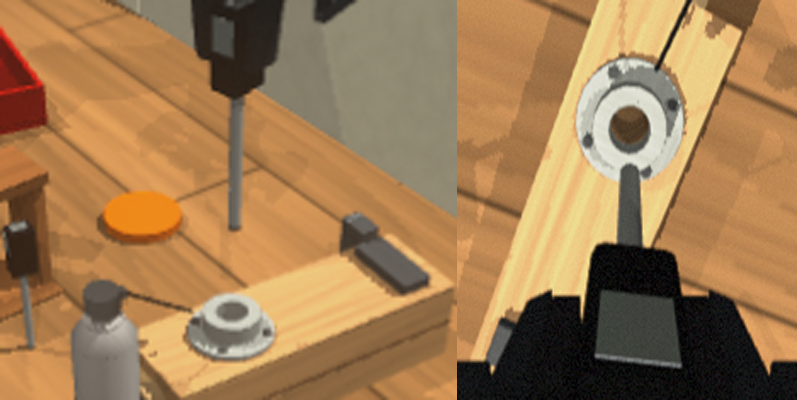

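The side view shows the stem tip at crop (234,228), above the bush at (232,312). In the wrist view the tip is at (629,170) and the bore at (629,125), so they line up. The stem fit puts it about 1.5 mm too far in +x. I correct that, lower to just above the rim and measure again.

Call:
servo_tool(translation=[[0.0015, 0, 0.005], [0, 0, 0.015], [0, 0, 0.02], [0, 0, 0.015], [0, 0, 0.01], [0, 0, 0], [0, 0, 0], [0, 0, 0], [0, 0, 0]], turn=[[0, 0.002, 0], [0, 0, 0], [0, 0, 0], [0, 0, 0], [0, 0, 0], [0, 0, 0], [0, 0, 0], [0, 0, 0], [0, 0, 0]])

```text
clock: 18.02
tool_pos: [0.5884, 0.0318, 0.2352]
eef_rot: [-0.175, 0.985, -0.0, 0.0]
contact_force: [-0.1, -0.4, -1.4]
opening: 0.305
finger_force: 32.7
```

```bash
python3 g.py 0.588 0.032 0.19; cat > rim.py <<'E'
from h import *
# circle fit of rim annulus: outer/inner edges, from flat points at z~0.1 (robust centre: known radii 24/13)
from scipy.optimize import least_squares
st=r.get_state();p=st['tool_pos']
for cam in ('side','wrist'):
    s=snap(cam,f'rim_{cam}_{st["clock"]:.1f}.png');w=cloud(s);X,Y,Z=w[...,0],w[...,1],w[...,2]
    cc=-s['R'].T@s['t']
    m=(np.hypot(X-.59,Y-.0325)<.034)&(abs(Z-.1)<.004)
    P=w[m]; k=(.1-cc[2])/(P[:,2]-cc[2]); Q=(cc+(P-cc)*k[:,None])[:,:2]
    # maximise points with 13<r<24: hinge penalty
    f=lambda c:(lambda d:np.maximum(0,d-.0235)+np.maximum(0,.0135-d))(np.hypot(*(Q-c).T))
    sol=least_squares(f,[.59,.0325],x_scale=1e-3,diff_step=1e-4,loss='soft_l1',f_scale=.0005);rim=sol.x
    # stem lines
    n=(np.hypot(X-p[0],Y-p[1])<.015)&(Z>max(p[2]-.118,.106))&(Z<p[2]-.03);S=w[n]
    A=np.c_[np.ones(len(S)),S[:,2]-.1]
    for _ in range(3):
        c=np.linalg.lstsq(A,S[:,:2],rcond=None)[0];e=np.linalg.norm(S[:,:2]-A@c,axis=1);kk=e<.006;S=S[kk];A=A[kk]
    mid=S.mean(0);v=(cc-mid)[:2];v/=np.linalg.norm(v);ax=mid[:2]-v*.004
    print(cam,'rim',rim.round(4),len(Q),'stem mid',ax.round(4),mid[2].round(3),'slope',c[1].round(4),'rim-stem(mid)',((rim-ax)*1e3).round(1),'rim-stem(z.1)',((rim-(c[0]-v*.004))*1e3).round(1),'zmin',S[:,2].min().round(4))
E
python3 rim.py; python3 - <<'E'
import cv2,glob,numpy as np
a=cv2.imread(glob.glob('pics/rim_side*.png')[-1])[190:260,300:380]
b=cv2.imread(glob.glob('pics/rim_wrist*.png')[-1])[140:340,220:420]
cv2.imwrite('pics/c6.png',np.hstack([cv2.resize(a,(457,400),interpolation=2),cv2.resize(b,(340,400),interpolation=2)]))
E
```

```text
t 18.02 pos [0.5884 0.0318 0.2352] F [-0.12 -0.43 -1.41] open 0.305 ff 32.7
d tool(meas) [0.0003 0.0003 0.0452] d tool(ideal) [0.0003 0.0003 0.0452] turn [-0.0002  0.0009  0.0021]
side rim [0.5902 0.0306] 179 stem mid [0.5913 0.032 ] 0.16 slope [-0.001  -0.0002] rim-stem(mid) [-1.1 -1.4] rim-stem(z.1) [-1.2 -1.4] zmin 0.1178
wrist rim [0.5892 0.0328] 1353 stem mid [0.5895 0.0326] 0.168 slope [-0.0019 -0.0014] rim-stem(mid) [-0.3  0.3] rim-stem(z.1) [-0.4  0.2] zmin 0.1175
```

View pics/c6.png

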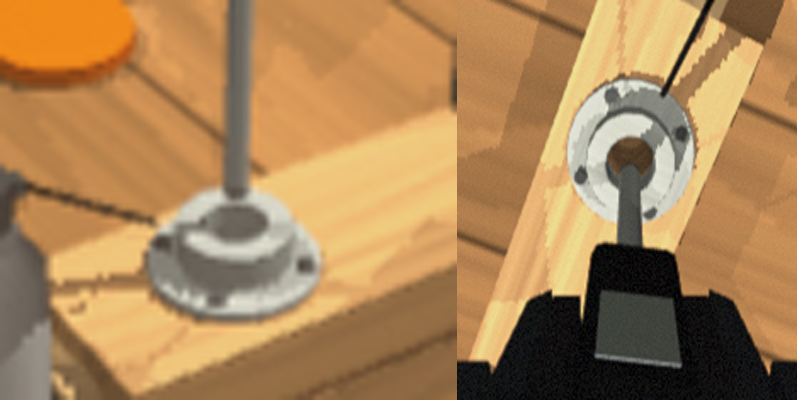

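The tip at crop (236,190) is in line with the bore in both views, with the remaining offset about 0.6 mm. I lower the stem 65 mm in steps and watch the force.

Call:
servo_tool(translation=[[0.0006, 0, 0], [0, 0, 0.005], [0, 0, 0.007], [0, 0, 0.008], [0, 0, 0.008], [0, 0, 0.006], [0, 0, 0], [0, 0, 0]], turn=[[0, 0, 0], [0, 0, 0], [0, 0, 0], [0, 0, 0], [0, 0, 0], [0, 0, 0], [0, 0, 0], [0, 0, 0]])

```text
clock: 19.12
tool_pos: [0.5878, 0.0316, 0.2009]
eef_rot: [-0.175, 0.985, 0.0, 0.0]
contact_force: [0.3, 0.1, -1.6]
opening: 0.309
finger_force: 32.7
```

```bash
python3 g.py 0.588 0.0315 0.17; python3 rim.py
```

```text
t 19.12 pos [0.5878 0.0316 0.2009] F [ 0.31  0.09 -1.57] open 0.309 ff 32.7
d tool(meas) [-0.0001 -0.0002  0.0309] d tool(ideal) [-0.0001 -0.0002  0.0309] turn [0.     0.0005 0.0022]
side rim [0.5908 0.0309] 183 stem mid [0.5904 0.032 ] 0.14 slope [0.0091 0.0003] rim-stem(mid) [ 0.5 -1.1] rim-stem(z.1) [ 0.8 -1. ] zmin 0.1068
wrist rim [0.5895 0.033 ] 1710 stem mid [0.589  0.0324] 0.142 slope [-0.0039  0.0006] rim-stem(mid) [0.4 0.6] rim-stem(z.1) [0.3 0.6] zmin 0.106
```

Call:
servo_tool(translation=[[0, 0, 0.005], [0, 0, 0.007], [0, 0, 0.007], [0, 0, 0.006], [0, 0, 0.005], [0, 0, 0], [0, 0, 0], [0, 0, 0], [0, 0, 0]], turn=[[0, 0, 0], [0, 0, 0], [0, 0, 0], [0, 0, 0], [0, 0, 0], [0, 0, 0], [0, 0, 0], [0, 0, 0], [0, 0, 0]])

```text
clock: 20.35
tool_pos: [0.5877, 0.0315, 0.1709]
eef_rot: [-0.175, 0.985, 0.0, 0.0]
contact_force: [-0.3, 1.1, -1.5]
opening: 0.305
finger_force: 32.7
```

```bash
python3 g.py 0.588 0.0315 0.17; python3 rim.py; python3 - <<'E'
from h import *
s=r.get_state();print(s['contact_force'],abs(s['qd']).max())
print(r.finish_job())
E
```

```text
t 20.35 pos [0.5877 0.0315 0.1709] F [-0.25  1.06 -1.51] open 0.305 ff 32.7
d tool(meas) [-0.0003 -0.0001  0.0009] d tool(ideal) [-0.0003 -0.0001  0.0009] turn [-0.      0.0004  0.0021]
side rim [0.5907 0.0311] 184 stem mid [0.591  0.0324] 0.125 slope [ 0.0402 -0.0007] rim-stem(mid) [-0.4 -1.4] rim-stem(z.1) [ 0.6 -1.4] zmin 0.107
wrist rim [0.5894 0.033 ] 1842 stem mid [0.5888 0.0324] 0.124 slope [-0.0149  0.0017] rim-stem(mid) [0.6 0.7] rim-stem(z.1) [0.3 0.7] zmin 0.1062
[-0.87184246 -0.44680257 -2.06664781] 0.0016591937084188743
the job is handed in; nothing more can be done
None
```

I pressed the cap fully down and it sprang back. The probe is gripped upright in the bush, with its tip about 49 mm below the rim and measured within 1.5 mm of centre; I handed the job in at about 20 s, and no verdict came back.

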